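# Fold the flap down and shut the tool chest

## Task

The plywood tool chest on the bench stands open: first fold its upright inner flap all the way down flat over the left compartment, then swing the lid fully shut over it. Do it only by pushing with the fingers: lift nothing, leave the chest standing where it is and its contents inside, and do not disturb the jar, the block and the tin that stand beside it.

Things in the scene. Friction and masses are not known exactly. Their poses are not given: they have to be found in the camera images.
- tool_chest: Open plywood chest with steel corner straps, loose on the bench, 3 kg. Origin: centre of its underside; x points from its front to its hinged far side, y to its left end, z up. Outside 150 (x) by 250 mm (y), rim 80 mm high, walls 8 mm; a cleat 14 mm thick on each end, 36 to 54 mm up. A divider at y = 0 parts the left compartment (under the flap) from the right one.
- chest_lid (a joint): Lid angle, rad: 0 = shut on the rim, grows as it opens, 1.57 upright; starts at 1.62 to 1.88, leaning back; stops at 1.95. Plywood board, 154 mm from hinge to free edge, 254 mm wide, 10 mm thick. Stiff hinge: it stays at any angle where it is left (2 to 3.5 N at the free edge moves it), so it must be pushed all the way.
- lid_hinge (a point): Middle of the lid's hinge line, which runs along the chest's y axis at the top of the far wall: at x = +75, y = 0, z = 80 mm in the chest's frame. It lies in the lid's inner face; the outer face is 10 mm further out.
- lid_edge (a point): Middle of the lid's free edge, on its outer face (the face on top when shut); 154 mm from the hinge line along the lid.
- chest_flap (a joint): Flap angle, rad: 0 = fully down, flat on its ledges; grows as it rises, 1.57 upright; starts at 1.40 to 1.62; stops at 1.65. It folds down towards the chest's right (-y). Plywood board, 112 mm from hinge to free edge, 130 mm wide, 6 mm thick. Stiff hinge: it stays where it is left (about 1 to 1.5 N at the free edge moves it). Upright it is in the lid's way.
- flap_hinge (a point): Middle of the flap's hinge line, along the chest's x axis just inside its left end wall: at x = 0, y = +112, z = 63 mm in the chest's frame, half-way through the flap's thickness. Folded down, the flap's upper face lies 66 mm above the chest's underside, 14 mm below the rim.
- flap_edge (a point): Middle of the flap's free edge, on the face that looks to the chest's left end (+y) when upright and up when folded.
- dark_block: Dark wooden block, 45x75x24 mm, lying in the chest's left compartment; origin at the centre of its underside. It stays in the chest.
- shims: Stack of thin pale shims, 35x90x9 mm, lying in the chest's right compartment; origin at the centre of its underside. It stays in the chest.
- nail_jar: Jar with a wooden lid, 63 mm across, 76 mm high, standing beside one end of the chest; origin at the centre of its underside. Leave it alone.
- oak_block: Dark oak block, 62x62x40 mm, standing beside the other end of the chest; origin at the centre of its underside. Leave it alone.
- wax_tin: Round flat tin, 71 mm across, 24 mm high, near the front left corner of the chest; origin at the centre of its underside. Leave it alone.
Things that resemble listed ones, but are neither listed nor needed, are in the scene too. Leave any turquoise look-alike of the dark_block alone.

How it is judged:
By the outcome, as a careful person would: the job done as asked, in the order asked, and still so for the second after the job is handed in, with the robot touching nothing.
It also fails if it takes over 58 s, if anything falls off the work surface, if the arm or the gripper's body presses on something with over 40 N, if the wrist force passes 120 N, or if a joint passes its speed limit or range.

## Robot

A 7-joint arm with a two-finger parallel gripper is mounted at the origin on a cart in front of the work surface, level with it; the furniture and walls round the work are solid. World frame = base frame: x ahead of the robot, y to its left, z up, the work surface at z = 0. Lengths are in m, angles in rad, forces in N, time in s.
With the tool pointing down it reaches from about 0.35 to 0.9 m from the base axis. Payload 7.2 kg.
Tool frame: the origin (TCP) lies at the very end of the fingers, on their centre line; the grasp point (between the pads) lies 19 mm behind it (manip.pinch_z is the distance from the TCP to the grasp point, in m); z points along the fingers, y is the line along which they close (so a half turn about z gives the same grasp; the last joint's range is limited). The gripper opens to 85 mm and grips with 20 to 120 N. Pads are 22 mm wide; open, the fingers measure 114 mm over their backs; the gripper's body (76 mm by 85 mm) begins 54 mm behind the grasp point. The pads swing forward as they close: fully open they stand 13 mm farther back than shut.
Start: joints at [1.137, 0.411, -0.013, 1.596, 0.006, 1.134, -0.082], TCP at [0.224, -0.584, 0.231] pointing down, gripper open.
Joint ranges: [-2.95, 2.95], [-0.29, 1.99], [-1.47, 1.44], [0.14, 2.54], [-1.03, 4.17], [0.13, 1.85], [-2.86, 2.86]. Speed limits (rad/s): [2.39, 2.39, 3.01, 3.01, 3.14, 3.14, 3.14].

## Interface

Orientations are given as a unit quaternion [x, y, z, w].
In Python, from cell import manip gives the robot as it stands.
- The arm moves only by the tool play_rows, never from a script. Its argument "deltas" is a list of rows, each an object with "linear": the shift along the tool's x, y, z in units of 40 mm (1.0 is 40 mm), a list of three; "yaw": the turn about the tool's z in units of 8 degrees (1.0 is 8 degrees). A call has 1 to 8 rows; each row shifts and turns the commanded pose from where the row before left it, along the tool's axes as they then stand; what a row does not reach is not made up. A row lasts 1/10 s, in which the tool goes at most 50 mm and 8.59 degrees, less where a joint would pass 70% of its speed; a pose out of reach is approached as far as the arm can. A call is refused whole if a number of a shift passes 1 or a number of a turn 1, either way. A call with a gripper value outside its range is refused whole. "claw" is the opening, from -1 (shut) to 1 (fully open), set as the call begins (left out, the last holds). The fingers move at their own pace and stop on an object; "grip_force" is the grip in N (left out, the last holds). Time passes only in rows, so rows that do not move let the fingers close. It gives the time, the measured TCP pose, the force, the opening and the grip force at its end, in the units of the state.
- manip.read_state(): the state, without advancing time (a new reading comes with each control period).
- manip.camera(name): name is "scene" or "side" or "wrist"; returns a dict with "frame" (480x640x3 uint8, red, green, blue), "vfov" (degrees; the focal length in pixels is half the picture's height over the tangent of half this angle, whatever the lens; pixels are square), "cx", "cy" (the principal point, pixels), "k1" (the pictures are not rectified: a ray, as slopes to the right and down, at radius r is drawn at 1 + k1 r^2 times it, then the intrinsics apply), "R" (3x3) and "t" (3): a world point X has camera coordinates R X + t. Camera axes: x right, y down, z forward; pixel columns grow to the right and rows downward; lengths in m; the calibration is good to about 2 mm. A picture is of the moment at which its call begins. There is no depth.
- manip.close_job(): hands the job in; it is judged then, once.
The state is a dict: "clock": time; "q": joint angles; "dq": joint speeds; "joint_efforts": joint torques, N m; "eef_pos": TCP position; "tool_rot": TCP orientation; "contact_force": force on the tool from outside, world axes, zero at the start; "wrist_torque": the same for the moment, N m; "grip_width": opening from 0.0 (shut) to 1.0 (fully open); "grasp_force": force on a finger pad.
Only numpy, scipy, OpenCV 4.12 (cv2) and the standard library are available. Lean on these libraries where they do the work, as an engineer would, in place of code of your own. Each camera call takes 0.05 s, during which the arm holds its last target. There are 200 camera calls.

## Working session

There is one attempt and no reset: what is moved stays moved. The work goes in short steps, Python scripts to look and compute and a tool call to move; the robot and the scene stay as the last step left them, time stands still between calls to the robot, and variables do not carry over. Pictures are saved under pics/ and viewed, at most 10 in all, crops included, and the job is handed in when it is done.

Besides the shell and the picture viewer there is one more tool, called after "Call:" as a command line: name --argument value ..., lists and objects as JSON in quotes. play_rows: Moves the arm, as the interface text tells. Its arguments: {"type":"object","properties":{"deltas":{"type":"array"},"claw":{"type":"number"},"grip_force":{"type":"number"}},"required":["deltas"]}

```bash
ls; mkdir -p pics; cat > h.py <<'E'
import numpy as np, cv2
from cell import manip
def snap(n,f):
    c=manip.camera(n); cv2.imwrite('pics/'+f,c['frame'][:,:,::-1]); 
    np.save('pics/'+f[:-4]+'.npy',{k:c[k] for k in c if k!='frame'},allow_pickle=True); return c
def load(f): return np.load('pics/'+f+'.npy',allow_pickle=True).item()
def ray(c,u,v):
    f=240/np.tan(np.radians(c['vfov'])/2); d=np.array([(u-c['cx'])/f,(v-c['cy'])/f]); s=d.copy()
    for _ in range(30): s=d/(1+c['k1']*(s@s))
    R=np.array(c['R']); o=-R.T@np.array(c['t']); w=R.T@np.array([*s,1]); return o,w/np.linalg.norm(w)
def plane(c,u,v,z):
    o,w=ray(c,u,v); return o+w*(z-o[2])/w[2]
def tri(c1,p1,c2,p2):
    o1,w1=ray(c1,*p1);o2,w2=ray(c2,*p2)
    A=np.stack([w1,-w2],1); s=np.linalg.lstsq(A,o2-o1,rcond=None)[0]
    a=o1+s[0]*w1;b=o2+s[1]*w2; return (a+b)/2,np.linalg.norm(a-b)
def proj(c,X):
    p=np.array(c['R'])@X+np.array(c['t']); s=p[:2]/p[2]; f=240/np.tan(np.radians(c['vfov'])/2)
    s=s*(1+c['k1']*(s@s)); return s*f+[c['cx'],c['cy']]
E
python3 -c "
from h import *
a=snap('scene','s1.png');b=snap('side','d1.png')
for c in(a,b): print(-np.array(c['R']).T@c['t'],np.array(c['R'])[2],c['vfov'],c['k1'])
print(manip.read_state())"
```

```text
pics
[0.03676455 0.36851459 0.75922517] [ 0.51281932 -0.4208005  -0.74829358] 52.529575203606 -0.12661576744408443
[ 0.16937952 -0.84721518  0.47956063] [ 0.3380856   0.8541393  -0.39515084] 55.07628927262728 -0.09915792609118917
{'clock': 0.1, 'q': array([ 1.13681378,  0.41183388, -0.01273206,  1.59696597,  0.00562362,
        1.13432999, -0.08222662]), 'dq': array([ 0.0011833 , -0.00146925, -0.0010851 , -0.0022253 ,  0.00201064,
        0.00073031,  0.00090864]), 'joint_efforts': array([ 3.74609910e-03, -6.01828909e+01,  6.84975330e-01, -3.00090122e+01,
        1.40603405e-02,  6.44959728e-03, -1.83121290e-05]), 'eef_pos': array([ 0.22335288, -0.5832348 ,  0.23052608]), 'tool_rot': array([ 9.83319317e-01,  1.81886109e-01, -1.94979655e-04, -7.24923467e-04]), 'contact_force': array([ 0.13287965, -0.26396891, -0.3340707 ]), 'wrist_torque': array([-0.01038884, -0.00076523,  0.01323978]), 'grasp_force': 0.0, 'grip_width': 1.0012287028750122}
```

View pics/s1.png

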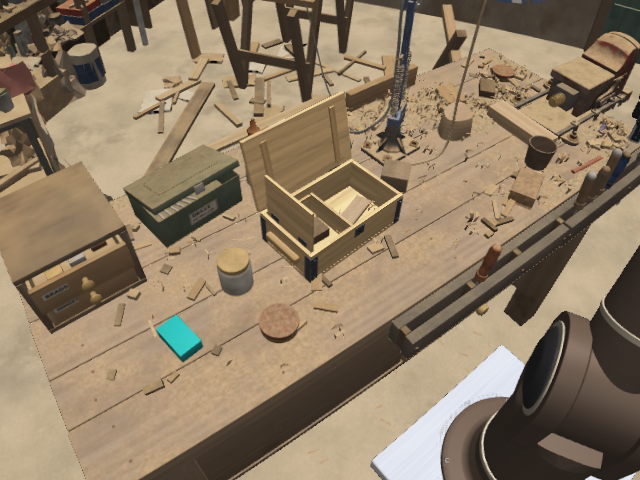

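View pics/d1.png

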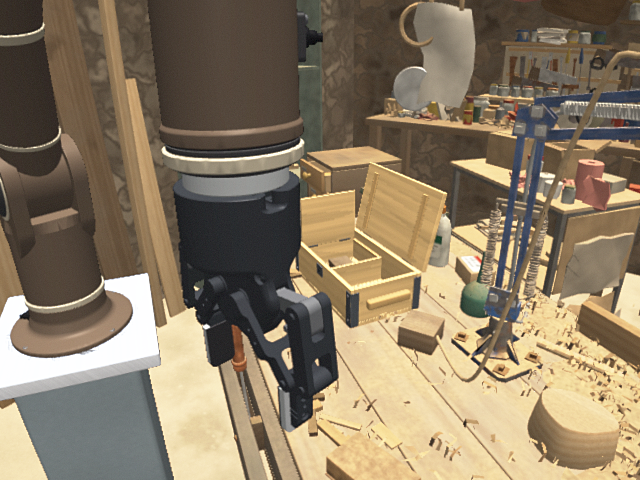

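The scene view shows the chest at about (262–402, 95–280), with the flap upright at (265–315, 178–245). The jar is at (235, 270), the tin at (279, 322), the oak block at (395, 178) and the turquoise look-alike at (180, 337). The side view shows the chest at (300–445, 165–320). I'll enlarge both.

```bash
python3 -c "
import cv2
a=cv2.imread('pics/s1.png')[85:285,225:425];b=cv2.imread('pics/d1.png')[155:330,290:450]
cv2.imwrite('pics/c1.png',cv2.resize(a,(600,600),interpolation=2));cv2.imwrite('pics/c2.png',cv2.resize(b,(548,600),interpolation=2))"
```

```text
(no output)
```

View pics/c1.png

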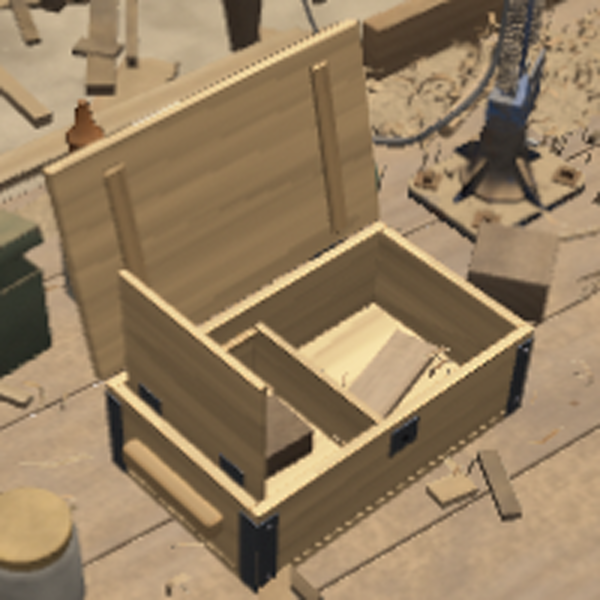

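View pics/c2.png

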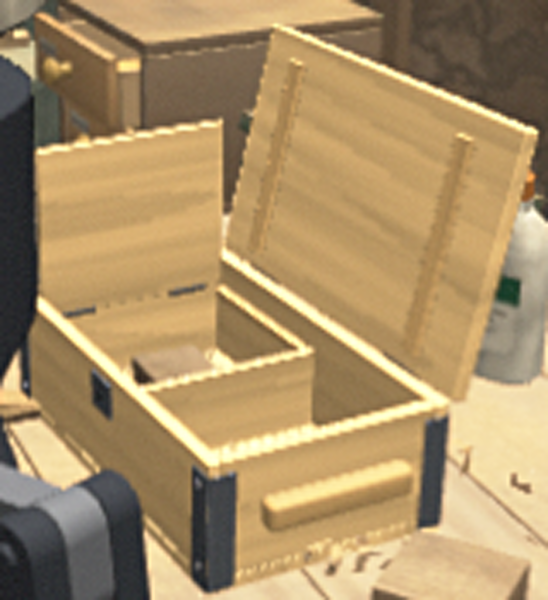

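The crops show the rim corners in the scene crop at FL (262,515), FR (533,327), BR (380,225) and BL (110,383). The flap edge runs (122,270)–(266,390) and the lid edge (45,172)–(358,22). In the side crop the rim is at FR (212,468) and BR (445,402), and the lid edge runs (275,27)–(537,132).

```bash
python3 -c "
from h import *
a=load('s1');b=load('d1')
A=lambda u,v:(225+u/3,85+v/3)
B=lambda u,v:(290+u*.29197,155+v*.29167)
P={}
for n,p in dict(FL=(262,515),FR=(533,327),BR=(380,225),BL=(110,383)).items(): P[n]=plane(a,*A(*p),.08);print(n,P[n].round(4))
for n,p in dict(FR=(212,468),BR=(445,402)).items(): print('side',n,plane(b,*B(*p),.08).round(4))
d=lambda m,n:np.linalg.norm(P[m]-P[n]).round(4)
print(d('FL','FR'),d('BL','BR'),d('FL','BL'),d('FR','BR'))
print('triFR',tri(a,A(533,327),b,B(212,468)),'BR',tri(a,A(380,225),b,B(445,402)))
print('lidL',tri(a,A(45,172),b,B(275,27)));print('lidR',tri(a,A(360,22),b,B(535,132)))
print('flap back',tri(a,A(122,270),b,B(221,122)));print('flap front',tri(a,A(266,390),b,B(38,150)))
for n,p,z in [('jar',A(35,527),.076),('tin',(279,316),.024),('oak',A(515,255),.04)]: print(n,plane(a,*p,z))
"
```

```text
FL [0.465  0.0218 0.08  ]
FR [ 0.4796 -0.2248  0.08  ]
BR [ 0.6238 -0.2137  0.08  ]
BL [0.6121 0.0309 0.08  ]
side FR [ 0.4783 -0.2316  0.08  ]
side BR [ 0.6247 -0.2192  0.08  ]
0.247 0.2449 0.1475 0.1445
triFR (array([ 0.48098398, -0.22697148,  0.0772096 ]), np.float64(0.0008061252313804255)) BR (array([ 0.62652346, -0.21611265,  0.07766354]), np.float64(0.0011091464360535727))
lidL (array([0.65385025, 0.03613687, 0.22607441]), np.float64(0.0033978041801535756))
lidR (array([ 0.66569853, -0.22010375,  0.22696799]), np.float64(0.0017965944896209138))
flap back (array([0.60632033, 0.01781308, 0.17268721]), np.float64(0.0023777563680252895))
flap front (array([0.47706379, 0.01081218, 0.17234284]), np.float64(0.002248541437140033))
jar [0.54411313 0.13253719 0.076     ]
tin [0.43096135 0.12350974 0.024     ]
oak [ 0.56962737 -0.3057662   0.04      ]
```

```bash
python3 -c "
from h import *
a=load('s1');b=load('d1')
print('bottle base',plane(b,440,266,0).round(3),'lamp base',plane(a,390,150,0).round(3),plane(b,502,325,0).round(3))
print('cap',tri(a,(253,125),b,(447,206)),'lamp top of stand',tri(a,(407,0),b,(530,105)))
print('orange base as z0',plane(a,253,135,0).round(3),'greenbox near',plane(a,240,205,0).round(3),plane(a,238,160,.08).round(3))
t=np.array([.546,-.098,0]);
for X in [(.70,-.09,.2),(.70,-.09,.0),(.72,.05,.2)]: print(X,proj(a,np.array(X)).round(),proj(b,np.array(X)).round())
"
```

```text
bottle base [ 0.775 -0.086  0.   ] lamp base [ 0.664 -0.385  0.   ] [ 0.737 -0.33   0.   ]
cap (array([ 0.78913043, -0.07289269,  0.13969985]), np.float64(0.0020822537952589993)) lamp top of stand (array([ 0.66888747, -0.37327749,  0.39010303]), np.float64(0.020408988919345523))
orange base as z0 [ 0.924 -0.149  0.   ] greenbox near [0.729 0.015 0.   ] [ 0.776 -0.019  0.08 ]
(0.7, -0.09, 0.2) [283. 118.] [420. 186.]
(0.7, -0.09, 0.0) [286. 192.] [413. 273.]
(0.72, 0.05, 0.2) [216. 140.] [393. 169.]
```

Call:
play_rows --claw -1 --deltas '[{"linear":[0,0,-0.8],"yaw":0.5},{"linear":[0,0,-0.8],"yaw":0.5},{"linear":[0,0,0],"yaw":0.6},{"linear":[0,0,0],"yaw":0.56}]'

```text
clock: 0.5
eef_pos: [0.2237, -0.584, 0.2962]
tool_rot: [1.0, 0.03, 0.0, 0.001]
contact_force: [-0.7, 0.2, 0.4]
grip_width: 0.332
grasp_force: 0.0
```

The lid leans back to about 1.83 rad with its top at z ≈ 0.23. The bottle behind it tops out near z 0.145 at x ≈ 0.79, so it is clear of a fingertip path at z 0.2. I'm moving to the left of the flap.

Call:
play_rows --deltas '[{"linear":[0.35,-0.65,0]},{"linear":[0.35,-0.65,0]},{"linear":[0.35,-0.65,0]},{"linear":[0.35,-0.65,0]},{"linear":[0.35,-0.65,0]},{"linear":[0.35,-0.65,0]},{"linear":[0.35,-0.65,0]},{"linear":[0.35,-0.65,0]}]'

```text
validation failed for argument at $.de...
```

Call:
play_rows --deltas '[{"linear":[0.35,-0.65,0]},{"linear":[0.35,-0.65,0]},{"linear":[0.35,-0.65,0]},{"linear":[0.35,-0.65,0]},{"linear":[0.35,-0.65,0]},{"linear":[0.35,-0.65,0]},{"linear":[0.35,-0.65,0]},{"linear":[0.35,-0.65,0]}]'

```text
validation failed for argument at $.de...
```

Call:
play_rows --deltas '[{"linear":[0.35,-0.65,0]},{"linear":[0.35,-0.65,0]},{"linear":[0.35,-0.65,0]},{"linear":[0.35,-0.65,0]},{"linear":[0.35,-0.65,0]},{"linear":[0.35,-0.65,0]},{"linear":[0.35,-0.65,0]},{"linear":[0,0,0]}]'

```text
validation failed for argument at $.de...
```

Call:
play_rows --deltas '[{"linear":[0.35,-0.65,0],"yaw":0},{"linear":[0.35,-0.65,0],"yaw":0},{"linear":[0.35,-0.65,0],"yaw":0},{"linear":[0.35,-0.65,0],"yaw":0},{"linear":[0.35,-0.65,0],"yaw":0},{"linear":[0.35,-0.65,0],"yaw":0},{"linear":[0.35,-0.65,0],"yaw":0},{"linear":[0.35,-0.65,0],"yaw":0}]'

```text
clock: 1.3
eef_pos: [0.3222, -0.3676, 0.295]
tool_rot: [0.999, 0.032, -0.0, -0.0]
contact_force: [1.1, -0.1, 0.2]
grip_width: 0.003
grasp_force: 0.0
```

Call:
play_rows --deltas '[{"linear":[0.35,-0.65,0],"yaw":0},{"linear":[0.35,-0.65,0],"yaw":0},{"linear":[0.35,-0.65,0],"yaw":0},{"linear":[0.35,-0.65,0],"yaw":0},{"linear":[0.35,-0.65,0],"yaw":0},{"linear":[0.35,-0.65,0],"yaw":0},{"linear":[0.35,-0.65,0],"yaw":0},{"linear":[0.35,-0.65,0],"yaw":0}]'

```text
clock: 2.1
eef_pos: [0.4205, -0.153, 0.2951]
tool_rot: [0.999, 0.032, -0.0, -0.0]
contact_force: [-0.3, 0.1, 0.5]
grip_width: -0.002
grasp_force: 0.0
```

Call:
play_rows --deltas '[{"linear":[0.35,-0.65,0],"yaw":0},{"linear":[0.35,-0.65,0],"yaw":0},{"linear":[0.35,-0.65,0],"yaw":0},{"linear":[0.35,-0.65,0],"yaw":0},{"linear":[0.35,-0.65,0],"yaw":0},{"linear":[0.35,-0.65,0],"yaw":0},{"linear":[0.35,-0.65,0],"yaw":0},{"linear":[0,0,0],"yaw":0}]'

```text
clock: 2.9
eef_pos: [0.5071, 0.038, 0.2949]
tool_rot: [0.999, 0.035, -0.0, -0.001]
contact_force: [-0.2, 0.6, 0.1]
grip_width: -0.0
grasp_force: 0.0
```

Call:
play_rows --deltas '[{"linear":[0.5,-0.5,0],"yaw":0},{"linear":[0,0,0.75],"yaw":0},{"linear":[0,0,0.75],"yaw":0},{"linear":[0,0,0.75],"yaw":0},{"linear":[0,0,0.75],"yaw":0},{"linear":[0,0,0.65],"yaw":0},{"linear":[0,0,0],"yaw":0},{"linear":[0,0,0],"yaw":0}]'

```text
clock: 3.7
eef_pos: [0.525, 0.0545, 0.1495]
tool_rot: [0.999, 0.032, -0.001, 0.0]
contact_force: [-0.2, 0.2, 0.9]
grip_width: -0.001
grasp_force: 0.0
```

```bash
python3 -c "
from h import *
a=snap('scene','s2.png');b=snap('side','d2.png')
x=cv2.imread('pics/s2.png')[110:310,210:410];y=cv2.imread('pics/d2.png')[80:330,250:450]
cv2.imwrite('pics/c3.png',np.hstack([cv2.resize(x,(420,420)),cv2.resize(y,(336,420))]))"
```

```text
(no output)
```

View pics/c3.png

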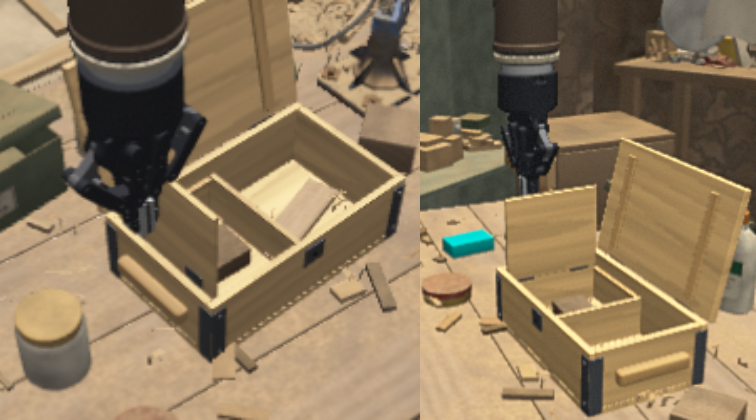

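The fingers stand just left of the flap (left panel about (147, 212)) and the chest hasn't moved. I'm pushing the flap along its arc.

Call:
play_rows --deltas '[{"linear":[0,0.3,0],"yaw":0},{"linear":[0,0.3,0],"yaw":0},{"linear":[0,0.3,0],"yaw":0},{"linear":[0,0.27,0.02],"yaw":0},{"linear":[0,0.27,0.08],"yaw":0},{"linear":[0,0.27,0.12],"yaw":0},{"linear":[0,0.24,0.15],"yaw":0},{"linear":[0,0.23,0.18],"yaw":0}]'

```text
clock: 4.6
eef_pos: [0.5308, -0.033, 0.1267]
tool_rot: [0.999, 0.032, 0.0, 0.0]
contact_force: [0.2, 1.0, 1.1]
grip_width: 0.003
grasp_force: 0.4
```

Call:
play_rows --deltas '[{"linear":[0,0.19,0.21],"yaw":0},{"linear":[0,0.17,0.23],"yaw":0},{"linear":[0,0.13,0.25],"yaw":0},{"linear":[0,0.11,0.27],"yaw":0},{"linear":[0,0,0],"yaw":0}]'

```text
clock: 5.1
eef_pos: [0.5312, -0.0565, 0.087]
tool_rot: [0.999, 0.032, -0.001, -0.0]
contact_force: [-0.5, 0.0, -0.0]
grip_width: 0.002
grasp_force: 0.0
```

Call:
play_rows --deltas '[{"linear":[0,0.05,0.2],"yaw":0},{"linear":[0,0.04,0.15],"yaw":0},{"linear":[0,0,0.1],"yaw":0},{"linear":[0,0,0.07],"yaw":0},{"linear":[0,0,0],"yaw":0},{"linear":[0,0,0],"yaw":0}]'

```text
clock: 5.7
eef_pos: [0.5325, -0.0594, 0.0682]
tool_rot: [0.999, 0.032, 0.0, -0.0]
contact_force: [0.4, -0.3, -0.2]
grip_width: 0.005
grasp_force: 0.0
```

```bash
python3 -c "
from h import *
a=snap('scene','s3.png');b=snap('side','d3.png')
x=cv2.imread('pics/s3.png')[110:310,210:410];y=cv2.imread('pics/d3.png')[80:330,250:450]
cv2.imwrite('pics/c4.png',np.hstack([cv2.resize(x,(420,420)),cv2.resize(y,(336,420))]))"
```

```text
(no output)
```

View pics/c4.png

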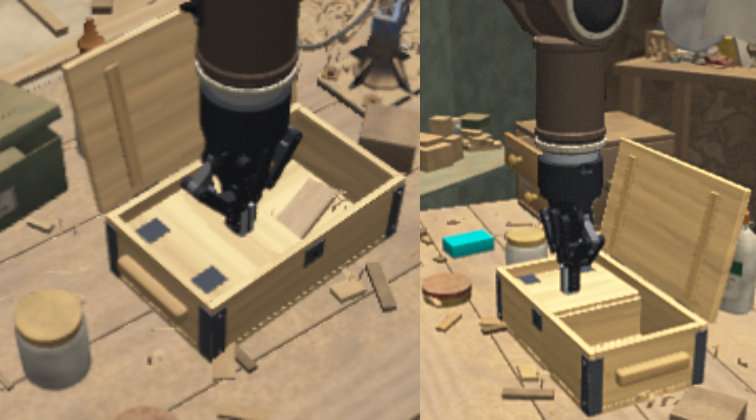

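The flap lies down over the left compartment, with its hinge plates visible at (152, 230) and (207, 275). I'll press gently to seat it.

Call:
play_rows --deltas '[{"linear":[0,0,0.05],"yaw":0},{"linear":[0,0,0.05],"yaw":0},{"linear":[0,0,0],"yaw":0},{"linear":[0,0,0],"yaw":0}]'

```text
clock: 6.2
eef_pos: [0.533, -0.0596, 0.0658]
tool_rot: [0.999, 0.032, 0.001, 0.0]
contact_force: [-5.6, 0.3, 18.2]
grip_width: 0.001
grasp_force: 9.2
```

Call:
play_rows --deltas '[{"linear":[0,0,-0.4],"yaw":0},{"linear":[0,0,-0.9],"yaw":0},{"linear":[0,0,-0.9],"yaw":0},{"linear":[0,0,-0.9],"yaw":0},{"linear":[0,0,-0.9],"yaw":0},{"linear":[0,0,-0.9],"yaw":0},{"linear":[0,0,-0.8],"yaw":0},{"linear":[0,0,0],"yaw":0}]'

```text
clock: 7.0
eef_pos: [0.5346, -0.0593, 0.2967]
tool_rot: [0.999, 0.032, 0.004, 0.001]
contact_force: [0.6, -0.4, 0.9]
grip_width: -0.0
grasp_force: 0.0
```

Call:
play_rows --deltas '[{"linear":[0.6,0.15,0],"yaw":0},{"linear":[0.7,0.15,0],"yaw":0},{"linear":[0.7,0.2,0],"yaw":0},{"linear":[0.7,0.2,0],"yaw":0},{"linear":[0.7,0.2,0],"yaw":0},{"linear":[0.7,0.2,0],"yaw":0},{"linear":[0.4,0,0],"yaw":0},{"linear":[0,0,0],"yaw":0}]'

```text
clock: 7.8
eef_pos: [0.716, -0.0915, 0.2895]
tool_rot: [0.999, 0.032, -0.001, -0.0]
contact_force: [0.1, -0.0, -0.1]
grip_width: 0.003
grasp_force: 0.0
```

```bash
python3 -c "
from h import *
a=snap('scene','s4.png');b=snap('side','d4.png')
x=cv2.imread('pics/s4.png')[30:290,190:450];y=cv2.imread('pics/d4.png')[30:330,270:510]
cv2.imwrite('pics/c5.png',np.hstack([cv2.resize(x,(420,420)),cv2.resize(y,(336,420))]))"
```

```text
(no output)
```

View pics/c5.png

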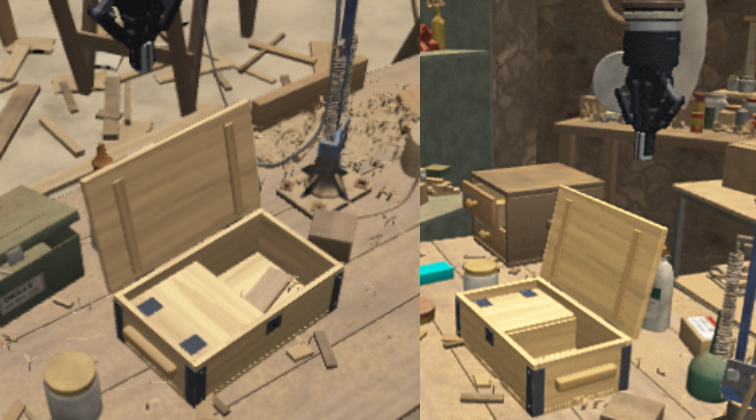

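The flap lies flat, and the fingers hover behind and above the lid. I'm descending behind the lid and starting the push.

Call:
play_rows --deltas '[{"linear":[0,0,0.5],"yaw":0},{"linear":[0,0,0.6],"yaw":0},{"linear":[0,0,0.6],"yaw":0},{"linear":[0,0,0.4],"yaw":0},{"linear":[0,0,0],"yaw":0}]'

```text
clock: 8.4
eef_pos: [0.7131, -0.0921, 0.2057]
tool_rot: [0.999, 0.032, -0.002, -0.0]
contact_force: [0.1, 0.1, -0.4]
grip_width: -0.003
grasp_force: 0.0
```

Call:
play_rows --deltas '[{"linear":[-0.26,0,0],"yaw":0},{"linear":[-0.26,0,0],"yaw":0},{"linear":[-0.26,0,0],"yaw":0},{"linear":[-0.26,0,0],"yaw":0},{"linear":[-0.26,0,0],"yaw":0},{"linear":[-0.26,0,0],"yaw":0},{"linear":[-0.27,0,0],"yaw":0}]'

```text
clock: 9.1
eef_pos: [0.6414, -0.0965, 0.2085]
tool_rot: [0.999, 0.032, 0.0, 0.0]
contact_force: [2.6, 0.3, -0.1]
grip_width: 0.001
grasp_force: 1.2
```

Call:
play_rows --deltas '[{"linear":[-0.27,0,0.02],"yaw":0},{"linear":[-0.27,0,0.02],"yaw":0},{"linear":[-0.27,0,0.05],"yaw":0},{"linear":[-0.26,0,0.08],"yaw":0},{"linear":[-0.26,0,0.08],"yaw":0},{"linear":[-0.26,0,0.1],"yaw":0},{"linear":[-0.24,0,0.13],"yaw":0},{"linear":[-0.23,0,0.15],"yaw":0}]'

```text
clock: 9.9
eef_pos: [0.5587, -0.1018, 0.1823]
tool_rot: [0.999, 0.032, -0.0, -0.0]
contact_force: [1.2, 0.6, 0.9]
grip_width: 0.002
grasp_force: 0.7
```

Call:
play_rows --deltas '[{"linear":[-0.22,0,0.17],"yaw":0},{"linear":[-0.19,0,0.19],"yaw":0},{"linear":[-0.18,0,0.2],"yaw":0},{"linear":[-0.16,0,0.22],"yaw":0},{"linear":[-0.14,0,0.23],"yaw":0},{"linear":[-0.12,0,0.24],"yaw":0},{"linear":[-0.1,0,0.25],"yaw":0}]'

```text
clock: 10.6
eef_pos: [0.5148, -0.1049, 0.122]
tool_rot: [0.999, 0.032, -0.0, 0.0]
contact_force: [0.1, 0.1, 1.2]
grip_width: -0.004
grasp_force: 0.5
```

Call:
play_rows --deltas '[{"linear":[-0.08,0,0.24],"yaw":0},{"linear":[-0.06,0,0.22],"yaw":0},{"linear":[-0.03,0,0.14],"yaw":0},{"linear":[0,0,0.1],"yaw":0},{"linear":[0,0,0.05],"yaw":0},{"linear":[0,0,0],"yaw":0},{"linear":[0,0,0],"yaw":0}]'

```text
clock: 11.3
eef_pos: [0.5089, -0.1051, 0.093]
tool_rot: [0.999, 0.032, 0.0, 0.0]
contact_force: [-0.3, 0.8, 0.3]
grip_width: 0.002
grasp_force: 0.0
```

Call:
play_rows --deltas '[{"linear":[0,0,0.05],"yaw":0},{"linear":[0,0,0.03],"yaw":0},{"linear":[0,0,0],"yaw":0},{"linear":[0,0,0],"yaw":0}]'

```text
clock: 11.7
eef_pos: [0.509, -0.1052, 0.0901]
tool_rot: [0.999, 0.032, 0.0, 0.0]
contact_force: [-0.8, -0.0, 4.4]
grip_width: 0.001
grasp_force: 2.6
```

Call:
play_rows --deltas '[{"linear":[0,0,0.04],"yaw":0},{"linear":[0,0,0],"yaw":0},{"linear":[0,0,0],"yaw":0}]'

```text
clock: 12.0
eef_pos: [0.509, -0.1052, 0.0899]
tool_rot: [0.999, 0.032, 0.001, 0.001]
contact_force: [-6.6, 0.8, 20.6]
grip_width: -0.0
grasp_force: 10.8
```

Call:
play_rows --deltas '[{"linear":[0,0,-0.2],"yaw":0},{"linear":[0,0,-0.6],"yaw":0},{"linear":[0,0,-0.9],"yaw":0},{"linear":[0,0,-0.9],"yaw":0},{"linear":[0,0,-0.9],"yaw":0},{"linear":[0,0,-0.9],"yaw":0},{"linear":[0,0,-0.5],"yaw":0},{"linear":[0,0,0],"yaw":0}]'

```text
clock: 12.8
eef_pos: [0.5101, -0.1052, 0.2872]
tool_rot: [0.999, 0.032, 0.003, 0.001]
contact_force: [0.3, 1.1, -0.5]
grip_width: 0.003
grasp_force: 0.0
```

```bash
python3 -c "
from h import *
a=snap('scene','s5.png');b=snap('side','d5.png')
x=cv2.imread('pics/s5.png')[120:350,200:430];y=cv2.imread('pics/d5.png')[130:340,280:460]
cv2.imwrite('pics/c6.png',np.hstack([cv2.resize(x,(420,420)),cv2.resize(y,(360,420))]))"
```

```text
(no output)
```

View pics/c6.png

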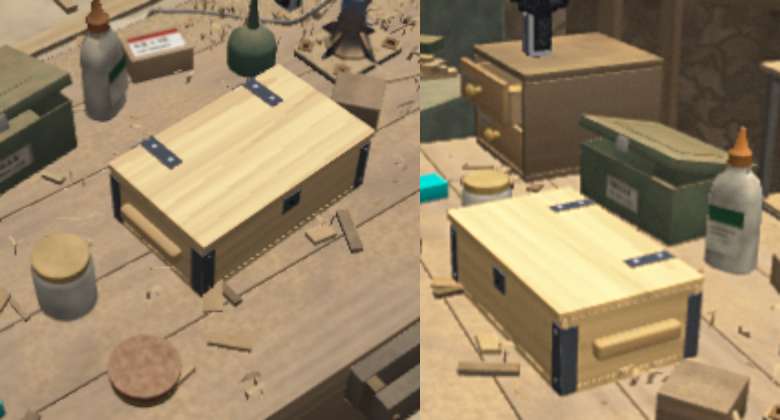

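The lid lies flat and shut on the rim, top about (245, 160) in the left panel. The pressing contact at z = 0.090 matches a shut lid. The chest, jar, tin and oak block are where they were, and the robot is clear of everything.

```bash
python3 -c "
from cell import manip
print(manip.close_job())"
```

```text
the job is handed in; nothing more can be done
None
```

I folded the flap flat first, then swung the lid fully shut, and handed the job in at about 13 s. Nothing beside the chest was touched, and presses on the flap and lid stayed near 20 N.

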